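Zero the coffee grinder and set it to the fourth click

TASK

Set the coffee grinder to grind size four: push the orange thumb lever back past its zero notch (the red tick) firmly against the end stop and hold it there for a moment (about 9 N), then click it forward exactly four notches, one notch at a time, letting it settle in each notch. Then press the red lock pin fully down so that it stays, and leave the lever in the fourth notch. Feel your way and never force the lever (stay below 12 N) or the pin (below 20 N), and do not disturb the mug, the honey jar and the jug standing around.

Things in the scene. Friction and masses are not known exactly. Their poses are not given: they have to be found in the camera images.
- grinder: Bench coffee grinder, fixed, 163 mm tall. Origin at the centre of its underside on the worktop, on the upright axis of its lever; x points to its back, y to its left (seen from the robot). Round dark body of radius 60 mm on a base plate 165 x 150 x 16 mm; aluminium scale ring of radius 84 mm, top 96 mm up, with 8 radial ticks in front (red: notch zero, on the left).
- axis_top (a point): Point on the lever's upright axis at the height of the middle of the thumb paddle (108 mm above the worktop), inside the grinder. The round amber hopper with black lid, radius 55 mm, stands round this axis from 116 to 163 mm above the worktop.
- paddle (a point): Centre of the orange upright thumb paddle at the lever's end: 22 mm along the lever, 11 mm wide across it, 32 mm high (92 to 124 mm above the worktop), 115 mm from the lever's axis. The steel arm behind it is 9 mm wide. Beyond the scale ring (84 mm from the axis) the paddle's sides and underside are free.
- grind_lever (a joint): Lever angle, rad: 0 in notch zero, growing counter-clockwise from above (left to right across the front). At 0 it points 0.28 rad left of the grinder's -x. Notches 0 to 7 are 0.08 apart (9.2 mm at the paddle); 4 to 8 N at the paddle (more if fast) take it half-way, then it snaps into the next and stays. Behind zero it resists alike up to a hard stop at -0.03; let go, it springs back.
- lock_top (a point): Centre of the top of the red lock pin, an upright button of 19 mm diameter. It stands 10 mm out of a round boss (radius 19 mm, 98 mm high) at x 0, y -88 mm of the grinder; 108 mm above the worktop when raised.
- lock_pin (a joint): Travel of the lock pin downwards in m: 0 raised (at the start), 0.008 fully down, 2 mm of it still standing out. It slides under about 3 N of friction, stays where it is left, and has a hard stop at 0.008.
- mug_mid (a point): Bystander: white mug with coloured stripes, 87 x 121 x 90 mm; the point is half-way up.
- honey_jar_mid (a point): Bystander: honey jar with a red lid, 65 mm across, 90 mm high; the point is half-way up.
- jug_mid (a point): Bystander: small blue jug, 67 x 103 x 85 mm; the point is half-way up.

How it is judged:
By the outcome, as a careful person would: the job done as asked, in the order asked, and still so for the second after the job is handed in, with the robot touching nothing.
It also fails if it takes over 72 s, if anything falls off the work surface, if the arm or the gripper's body presses on something with over 40 N, if the wrist force passes 120 N, or if a joint passes its speed limit or range.

ROBOT

A 7-joint arm with a two-finger parallel gripper is mounted at the origin on a cart in front of the work surface, level with it; the furniture and walls round the work are solid. World frame = base frame: x ahead of the robot, y to its left, z up, the work surface at z = 0. Lengths are in mm, angles in rad, forces in N, time in s.
With the tool pointing down it reaches from about 425 to 825 mm from the base axis. Payload 3.6 kg.
Tool frame: the origin (TCP) lies between the finger pads; the fingertips stand 14 mm ahead of it and the grasp point (between the pads) lies 5 mm behind it; z points along the fingers, y is the line along which they close (so a half turn about z gives the same grasp; the last joint's range is limited). The gripper opens to 93 mm and grips with 3 to 60 N. Pads are 15 mm wide; open, the fingers measure 128 mm over their backs; the gripper's body (75 mm by 188 mm) begins 65 mm behind the grasp point.
Start: joints at [-0.76, 0.615, -0.013, 1.423, 0.008, 1.103, -0.04], TCP at [482.589, 435.397, 232.64] pointing down, gripper open.
Joint ranges: [-3.12, 3.12], [-0.3, 2.06], [-1.34, 1.32], [0.26, 2.42], [-1.36, 4.5], [0.01, 1.98], [-2.84, 2.84]. Speed limits (rad/s): [2.79, 2.79, 3.14, 3.14, 3.14, 3.14, 3.14].

INTERFACE

Orientations are given as a unit quaternion [w, x, y, z].
In Python, from station import robot, cams, sign_off gives the robot as it stands.
- The arm moves only by the tool send_rows, never from a script. Its argument "steps" is a list that holds one entry, the list of rows, each a list of 4 numbers: the shift along the world's x, y, z in mm, then the turn about the world's z in rad. In form: [[[dx, dy, dz, spin], ...]]. A call has exactly 10 rows; each row is the pose to reach, as a shift and turn from the pose commanded when the call began; what a row does not reach only later rows make up. A row lasts 1/10 s, in which the tool goes at most 50 mm and 8.59 degrees, less where a joint would pass 70% of its speed; a pose out of reach is approached as far as the arm can. A call with a gripper value outside its range is refused whole. "hand" is the opening in per cent of the stroke, from 0 (shut) to 100 (fully open), set as the call begins (left out, the last holds). The fingers move at their own pace and stop on an object; "force" is the grip in N (left out, the last holds). Time passes only in rows, so rows that repeat a pose let the fingers close, or fill a call up. It gives the time, the measured TCP pose, the force, the opening and the grip force at its end, in the units of the state.
- robot.read_state(): the state, without advancing time (a new reading comes with each control period).
- cams.get_image(name): name is "scene" or "top"; returns (picture, depth): 400x640x3 uint8, red, green, blue; 400x640 float32, mm along the optical axis (not along the pixel's ray), 0 where there is no reading.
- cams.camera_params(name): a dict with "fx", "fy", "cx", "cy" (pixels), "rvec" (rotation vector, rad) and "tvec" (3), from world to camera coordinates, as OpenCV has them. Camera axes: x right, y down, z forward; pixel columns grow to the right and rows downward; lengths in mm; the calibration is good to about 2 mm. A picture is of the moment at which its call begins. camera_params takes no time and is no camera call.
- sign_off(): hands the job in; it is judged then, once.
The state is a dict: "time": time; "joints": joint angles; "qvel": joint speeds; "tau": joint torques, N m; "tcp_pos": TCP position; "eef_rot": TCP orientation; "ft_force": force on the tool from outside, world axes, zero at the start; "moment": the same for the moment, N m; "grip_width": finger opening in mm; "finger_force": force on a finger pad.
Only numpy, scipy, OpenCV 4.12 (cv2) and the standard library are available. Lean on these libraries where they do the work, as an engineer would, in place of code of your own. Each camera call takes 0.05 s, during which the arm holds its last target. There are 200 camera calls.

## Working session

There is one attempt and no reset: what is moved stays moved. The work goes in short steps, Python scripts to look and compute and a tool call to move; the robot and the scene stay as the last step left them, time stands still between calls to the robot, and variables do not carry over. Pictures are saved under pics/ and viewed, at most 10 in all, crops included, and the job is handed in when it is done.

Besides the shell and the picture viewer there is one more tool, called after "Emit:" as name(argument=value, ...) on one line, values as JSON. send_rows: Moves the arm, as the interface text tells. Its arguments: {"type":"object","properties":{"steps":{"type":"array"},"hand":{"type":"number"},"force":{"type":"number"}},"required":["steps"]}

```bash
mkdir -p pics; python3 - <<'E'
from station import robot,cams
import cv2,numpy as np
for n in("scene","top"):
    im,d=cams.get_image(n); cv2.imwrite(f"pics/{n}0.png",im[:,:,::-1]); np.savez(f"pics/{n}0.npz",im=im,d=d)
    p=cams.camera_params(n); print(n,p)
print(robot.read_state())
E
```

```text
scene {'fx': 429.1571937175527, 'fy': 429.1571937175527, 'cx': 315.7126964657842, 'cy': 192.67100844969028, 'rvec': array([ 1.87995512, -0.86597863,  0.57872159]), 'tvec': array([-367.75288977,  303.29535992,  462.67492805])}
top {'fx': 517.4872158162918, 'fy': 517.4872158162918, 'cx': 322.3308918333136, 'cy': 194.95566699055095, 'rvec': array([ 2.16112979, -2.15102191,  0.14319104]), 'tvec': array([  53.07716199,  667.77733551, 1234.37716292])}
{'time': 0.1, 'joints': array([-0.76051202,  0.61582268, -0.01263346,  1.42471723,  0.00809927,
        1.10340473, -0.04035225]), 'qvel': array([ 6.33224187e-05, -1.68918058e-03,  9.69992444e-06, -5.97541426e-03,
       -7.94487618e-04, -9.04201090e-04,  1.12734628e-05]), 'tau': array([ 8.78247465e-04, -4.60045016e+01,  2.09851591e-01, -1.66245192e+01,
       -6.12834818e-02,  1.69773161e-02,  1.00078751e-04]), 'tcp_pos': array([482.10533811, 434.96928448, 231.60391299]), 'eef_rot': array([-4.59484270e-04,  4.06233719e-01,  9.13768483e-01, -1.05534569e-03]), 'ft_force': array([ 0.31091643, -0.3913913 ,  0.59614404]), 'moment': array([ 0.014931  ,  0.02146931, -0.0378593 ]), 'finger_force': 0.0, 'grip_width': 92.55308392130166}
```

View pics/scene0.png

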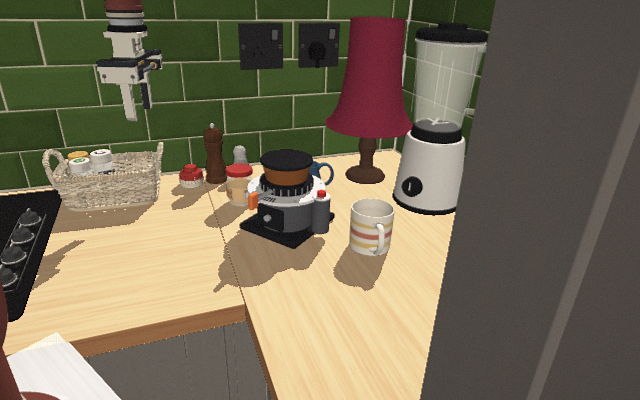

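View pics/top0.png

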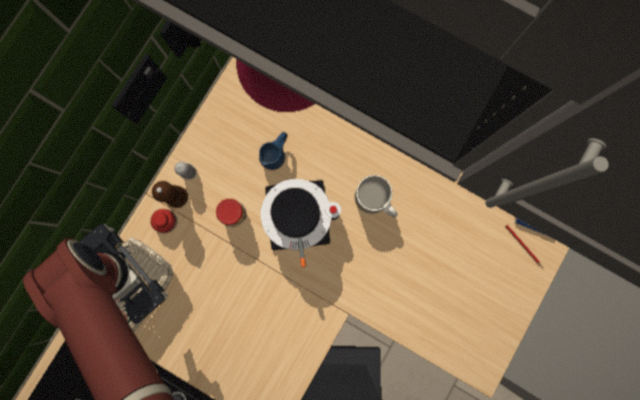

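The scene view shows the grinder at about (288,195), paddle at (253,200) and pin at (321,195). In the top view the lid is at (296,213), pin (334,210), paddle (303,262), jar (230,212), jug (272,153) and mug (374,195). The arm is at the lower left.

```bash
cat > h.py <<'E'
import numpy as np,cv2
from station import cams
def ray(n,uv,z):
    p=cams.camera_params(n);R=cv2.Rodrigues(p["rvec"])[0];c=-R.T@p["tvec"]
    d=R.T@np.array([(uv[0]-p["cx"])/p["fx"],(uv[1]-p["cy"])/p["fy"],1]);return c+d*(z-c[2])/d[2]
def tri(a,b):
    P=[];
    for n in("scene","top"):
        p=cams.camera_params(n);K=np.array([[p["fx"],0,p["cx"]],[0,p["fy"],p["cy"]],[0,0,1]])
        P.append(K@np.c_[cv2.Rodrigues(p["rvec"])[0],p["tvec"]])
    X=cv2.triangulatePoints(P[0],P[1],np.array(a,float).reshape(2,1),np.array(b,float).reshape(2,1)).ravel();return X[:3]/X[3]
def blob(im,lo,hi,box):
    h=cv2.cvtColor(im,cv2.COLOR_RGB2HSV);m=cv2.inRange(h,lo,hi)
    if lo[0]==0 and hi[0]<8: m|=cv2.inRange(h,(172,lo[1],lo[2]),(180,hi[1],hi[2]))
    k=np.zeros_like(m);x0,y0,x1,y1=box;k[y0:y1,x0:x1]=m[y0:y1,x0:x1]
    n,l,s,c=cv2.connectedComponentsWithStats(k);return [(c[i].round(2),s[i].tolist()) for i in range(1,n) if s[i][4]>2]
E
python3 - <<'E'
from h import *
I={n:np.load(f"pics/{n}0.npz")["im"] for n in("scene","top")}
O=((5,150,120),(15,255,255));Rd=((0,140,90),(4,255,255))
po=blob(I["top"],*O,(285,245,320,280));so=blob(I["scene"],*O,(240,185,265,215))
pr=blob(I["top"],*Rd,(265,195,345,260));sr=blob(I["scene"],*Rd,(244,175,335,215))
for x in(po,so,pr,sr):print(x)
for b in po:print("paddle",ray("top",b[0],122),ray("top",b[0],108))
for b in pr:print("red",ray("top",b[0],108),ray("top",b[0],96))
# lid
g=cv2.cvtColor(I["top"],cv2.COLOR_RGB2GRAY);k=np.zeros_like(g);k[180:245,262:330]=(g[180:245,262:330]<45)
n,l,s,c=cv2.connectedComponentsWithStats(k)
for i in range(1,n):
    if s[i][4]>100:print("dark",s[i],c[i],ray("top",c[i],163))
for n,u,z in(("jar",(230,212),90),("jug",(272,155),85),("mug",(374,195),90)):print(n,ray("top",u,z))
t=cv2.resize(I["top"][175:285,250:350],None,fx=5,fy=5,interpolation=2);s_=cv2.resize(I["scene"][140:250,230:340],None,fx=5,fy=5,interpolation=2)
t=cv2.convertScaleAbs(t,alpha=1.2); 
cv2.imwrite("pics/c1.png",np.hstack([t[:550,80:400+80-20],s_[:,:340]])[:,:,::-1])
E
```

```text
[(array([302.47, 262.09]), [300, 258, 6, 9, 43])]
[(array([252.56, 200.72]), [248, 192, 10, 18, 149])]
[(array([332.81, 209.23]), [330, 206, 6, 7, 31])]
[(array([244.8, 175.4]), [244, 175, 3, 2, 5]), (array([321.29, 193.23]), [318, 190, 8, 8, 52])]
paddle [502.93873171 100.96862153 122.        ] [502.94089832 101.45092824 108.        ]
red [625.60810744  31.79458553 108.        ] [626.83460987  31.51257874  96.        ]
dark [ 272  189   47   48 1770] [294.94689266 212.56327684] [612.12853472 117.3191742  163.        ]
jar [619.69016799 274.59549522  90.        ]
jug [758.60214525 178.08744607  85.        ]
mug [661.92551292 -66.53144389  90.        ]
```

View pics/c1.png

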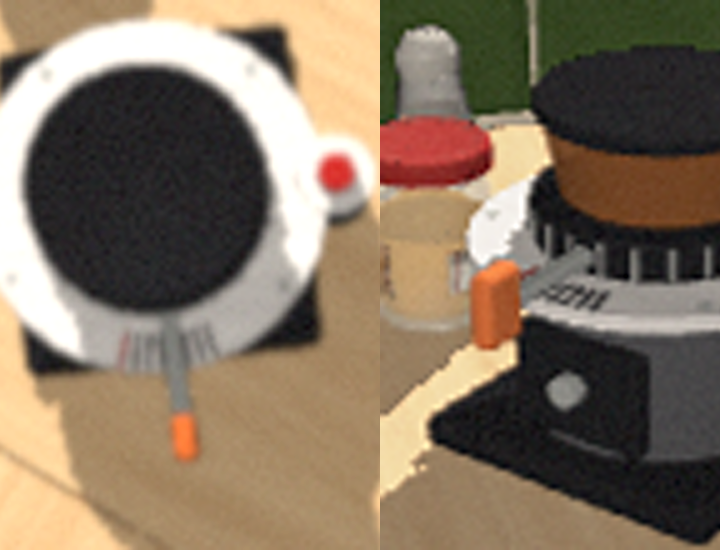

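The crop shows the lever at the middle ticks (about notch 3), with the red tick to its left. I put the axis at about (612,117), the paddle at (503,101), the pin at (626,32) and the yaw at about 0.16. I'll move above the paddle first.

Emit:
send_rows(steps=[[[2, -34, 0, 0.09], [4, -68, 0, 0.18], [6, -102, 0, 0.27], [8, -136, 0, 0.36], [10, -172, 0, 0.46], [12, -206, 0, 0.56], [14, -240, 0, 0.66], [16, -274, 0, 0.74], [18, -306, 0, 0.8], [20, -334, 0, 0.84]]], hand=39)

```text
time: 1.1
tcp_pos: [502.2, 99.2, 232.3]
eef_rot: [-0.001, -0.002, 1.0, -0.0]
ft_force: [0.9, 0.6, 0.3]
grip_width: 36.4
finger_force: 0.0
```

Emit:
send_rows(steps=[[[0, 0, -20, 0], [0, 0, -40, 0], [0, 0, -60, 0], [0, 0, -75, 0], [0, 0, -85, 0], [0, 0, -85, 0], [0, 0, -85, 0], [0, 0, -85, 0], [0, 0, -85, 0], [0, 0, -85, 0]]])

```text
time: 2.1
tcp_pos: [502.9, 101.5, 148.2]
eef_rot: [0.001, -0.002, 1.0, 0.0]
ft_force: [0.3, 0.9, 0.2]
grip_width: 36.3
finger_force: 0.0
```

```bash
python3 - <<'E'
from h import *
from station import robot
s=robot.read_state();print({k:np.round(s[k],3) for k in("time","tcp_pos","eef_rot","ft_force","grip_width")})
I,d=cams.get_image("scene");T,_=cams.get_image("top")
a=cv2.resize(I[120:250,200:340],None,fx=4,fy=4);b=cv2.resize(T[180:300,250:350],None,fx=3.8,fy=3.8)
c=np.zeros((520,960,3),np.uint8);c[:,:560]=a;c[:456,560:940]=b
cv2.imwrite("pics/c2.png",cv2.resize(c,(800,433))[:,:,::-1])
E
```

```text
{'time': np.float64(2.1), 'tcp_pos': array([502.938, 101.474, 148.218]), 'eef_rot': array([ 0.001, -0.002,  1.   ,  0.   ]), 'ft_force': array([0.261, 0.942, 0.169]), 'grip_width': np.float64(36.335)}
```

View pics/c2.png

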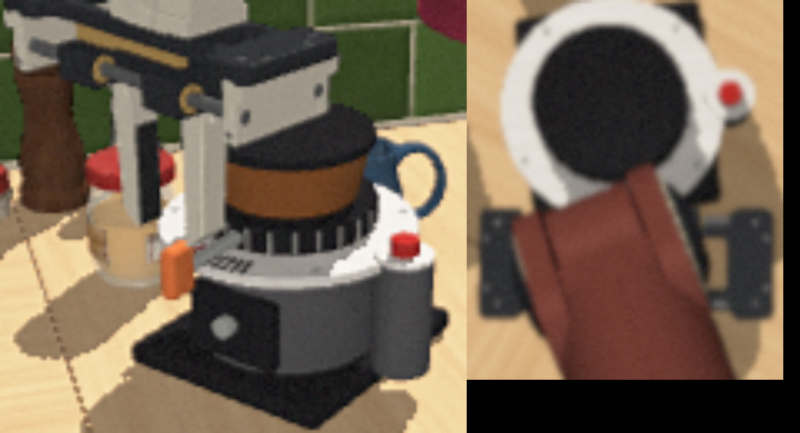

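The fingers straddle the paddle: in the crop the tips are at (145,220) and (205,240), with the paddle at (175,270) between them. Going down.

Emit:
send_rows(steps=[[[0, 0, -6, 0], [0, 0, -12, 0], [0, 0, -18, 0], [0, 0, -24, 0], [0, 0, -30, 0], [0, 0, -36, 0], [0, 0, -41, 0], [0, 0, -41, 0], [0, 0, -41, 0], [0, 0, -41, 0]]])

```text
time: 3.2
tcp_pos: [502.8, 101.5, 106.9]
eef_rot: [0.0, -0.002, 1.0, 0.0]
ft_force: [-0.4, -0.2, -0.5]
grip_width: 36.3
finger_force: 0.0
```

Emit:
send_rows(steps=[[[0, 1, 0, 0], [0, 2, 0, 0], [0, 3, 0, 0], [0, 4, 0, 0], [0, 5, 0, 0], [0, 6, 0, 0], [0, 7, 0, 0], [0, 8, 0, 0], [0, 9, 0, 0], [0, 10, 0, 0]]])

```text
time: 4.2
tcp_pos: [502.6, 111.5, 106.6]
eef_rot: [-0.0, -0.002, 1.0, -0.0]
ft_force: [-0.1, -0.1, -0.0]
grip_width: 36.3
finger_force: 0.0
```

Emit:
send_rows(steps=[[[0, 0.5, 0, 0], [0, 1, 0, 0], [0, 1.5, 0, 0], [0, 2, 0, 0], [0, 2.5, 0, 0], [0, 3, 0, 0], [0, 3.5, 0, 0], [0, 4, 0, 0], [0, 4.5, 0, 0], [0, 5, 0, 0]]])

```text
time: 5.2
tcp_pos: [502.2, 114.9, 106.6]
eef_rot: [-0.001, -0.001, 1.0, -0.001]
ft_force: [-1.0, -5.7, 1.8]
grip_width: 36.4
finger_force: 2.7
```

Emit:
send_rows(steps=[[[0, 0.6, 0, 0], [0, 1.2, 0, 0], [0, 1.8, 0, 0], [0, 2.4, 0, 0], [0, 3, 0, 0], [0, 3.6, 0, 0], [0, 4.2, 0, 0], [0, 4.8, 0, 0], [0, 5.4, 0, 0], [0, 6, 0, 0]]])

```text
time: 6.2
tcp_pos: [502.6, 122.5, 106.6]
eef_rot: [0.0, -0.002, 1.0, 0.0]
ft_force: [0.2, -0.5, 0.2]
grip_width: 36.4
finger_force: 0.3
```

Emit:
send_rows(steps=[[[0, 0.6, 0, 0], [0, 1.2, 0, 0], [0, 1.8, 0, 0], [0, 2.4, 0, 0], [0, 3, 0, 0], [0, 3.6, 0, 0], [0, 4.2, 0, 0], [0, 4.8, 0, 0], [0, 5.4, 0, 0], [0, 6, 0, 0]]])

```text
time: 7.2
tcp_pos: [502.2, 128.1, 106.6]
eef_rot: [-0.0, -0.001, 1.0, -0.0]
ft_force: [-0.4, -0.7, -0.3]
grip_width: 36.4
finger_force: 0.2
```

Emit:
send_rows(steps=[[[0, 0.6, 0, 0], [0, 1.2, 0, 0], [0, 1.8, 0, 0], [0, 2.4, 0, 0], [0, 3, 0, 0], [0, 3.6, 0, 0], [0, 4.2, 0, 0], [0, 4.8, 0, 0], [0, 5.4, 0, 0], [0, 6, 0, 0]]])

```text
time: 8.2
tcp_pos: [502.6, 133.1, 106.6]
eef_rot: [-0.0, -0.001, 1.0, -0.001]
ft_force: [0.4, -3.5, 1.3]
grip_width: 36.3
finger_force: 1.8
```

Emit:
send_rows(steps=[[[0, 0.4, 0, 0], [0, 0.8, 0, 0], [0, 1.2, 0, 0], [0, 1.6, 0, 0], [0, 2, 0, 0], [0, 2.4, 0, 0], [0, 2.8, 0, 0], [0, 3.2, 0, 0], [0, 3.6, 0, 0], [0, 4, 0, 0]]])

```text
time: 9.2
tcp_pos: [502.6, 140.3, 106.7]
eef_rot: [0.0, -0.002, 1.0, 0.001]
ft_force: [0.3, -0.3, 0.7]
grip_width: 36.3
finger_force: 0.0
```

Emit:
send_rows(steps=[[[0, 0.2, 0, 0], [0, 0.4, 0, 0], [0, 0.6, 0, 0], [0, 0.8, 0, 0], [0, 1, 0, 0], [0, 1.2, 0, 0], [0, 1.4, 0, 0], [0, 1.6, 0, 0], [0, 1.8, 0, 0], [0, 2, 0, 0]]])

```text
time: 10.2
tcp_pos: [502.6, 140.4, 106.6]
eef_rot: [-0.0, -0.002, 1.0, -0.0]
ft_force: [0.4, 0.8, -0.0]
grip_width: 36.2
finger_force: 0.0
```

Emit:
send_rows(steps=[[[0, 0.2, 0, 0], [0, 0.4, 0, 0], [0, 0.6, 0, 0], [0, 0.8, 0, 0], [0, 1, 0, 0], [0, 1.2, 0, 0], [0, 1.4, 0, 0], [0, 1.6, 0, 0], [0, 1.8, 0, 0], [0, 2, 0, 0]]])

```text
time: 11.2
tcp_pos: [502.6, 141.6, 106.6]
eef_rot: [-0.0, -0.001, 1.0, -0.001]
ft_force: [-0.5, -2.9, 1.1]
grip_width: 36.4
finger_force: 1.5
```

Emit:
send_rows(steps=[[[0, 0.2, 0, 0], [0, 0.4, 0, 0], [0, 0.6, 0, 0], [0, 0.8, 0, 0], [0, 1, 0, 0], [0, 1.2, 0, 0], [0, 1.4, 0, 0], [0, 1.6, 0, 0], [0, 1.8, 0, 0], [0, 2, 0, 0]]])

```text
time: 12.2
tcp_pos: [502.6, 143.0, 106.6]
eef_rot: [-0.0, -0.001, 1.0, -0.001]
ft_force: [1.4, -5.9, 1.0]
grip_width: 36.4
finger_force: 3.0
```

Emit:
send_rows(steps=[[[0, 0.1, 0, 0], [0, 0.2, 0, 0], [0, 0.3, 0, 0], [0, 0.4, 0, 0], [0, 0.5, 0, 0], [0, 0.6, 0, 0], [0, 0.7, 0, 0], [0, 0.8, 0, 0], [0, 0.9, 0, 0], [0, 1, 0, 0]]])

```text
time: 13.2
tcp_pos: [502.7, 144.3, 106.6]
eef_rot: [-0.0, -0.001, 1.0, -0.001]
ft_force: [1.3, -5.1, 0.6]
grip_width: 36.4
finger_force: 2.4
```

Emit:
send_rows(steps=[[[0, 0.1, 0, 0], [0, 0.2, 0, 0], [0, 0.3, 0, 0], [0, 0.4, 0, 0], [0, 0.5, 0, 0], [0, 0.6, 0, 0], [0, 0.7, 0, 0], [0, 0.8, 0, 0], [0, 0.9, 0, 0], [0, 1, 0, 0]]])

```text
time: 14.2
tcp_pos: [502.6, 146.4, 106.7]
eef_rot: [0.0, -0.002, 1.0, -0.0]
ft_force: [0.0, 1.0, -0.5]
grip_width: 36.0
finger_force: 0.0
```

Emit:
send_rows(steps=[[[0, 0.4, 0, 0], [0, 0.8, 0, 0], [0, 1.2, 0, 0], [0, 1.6, 0, 0], [0, 2, 0, 0], [0, 2.4, 0, 0], [0, 2.8, 0, 0], [0, 3.2, 0, 0], [0, 3.6, 0, 0], [0, 4, 0, 0]]])

```text
time: 15.2
tcp_pos: [502.6, 149.8, 106.6]
eef_rot: [-0.0, -0.001, 1.0, -0.0]
ft_force: [0.2, -1.5, -0.0]
grip_width: 36.3
finger_force: 0.7
```

Emit:
send_rows(steps=[[[0, 0.2, 0, 0], [0, 0.4, 0, 0], [0, 0.6, 0, 0], [0, 0.8, 0, 0], [0, 1, 0, 0], [0, 1.2, 0, 0], [0, 1.4, 0, 0], [0, 1.6, 0, 0], [0, 1.8, 0, 0], [0, 2, 0, 0]]])

```text
time: 16.2
tcp_pos: [502.7, 151.3, 106.6]
eef_rot: [-0.0, -0.001, 1.0, -0.001]
ft_force: [0.8, -5.4, 0.3]
grip_width: 36.4
finger_force: 2.7
```

Emit:
send_rows(steps=[[[0, 0.2, 0, 0], [0, 0.4, 0, 0], [0, 0.6, 0, 0], [0, 0.8, 0, 0], [0, 1, 0, 0], [0, 1.2, 0, 0], [0, 1.4, 0, 0], [0, 1.6, 0, 0], [0, 1.8, 0, 0], [0, 2, 0, 0]]])

```text
time: 17.2
tcp_pos: [503.0, 152.9, 106.6]
eef_rot: [0.0, -0.001, 1.0, -0.001]
ft_force: [0.7, -5.6, -0.2]
grip_width: 36.4
finger_force: 2.6
```

Emit:
send_rows(steps=[[[0, 0.1, 0, 0], [0, 0.2, 0, 0], [0, 0.3, 0, 0], [0, 0.4, 0, 0], [0, 0.5, 0, 0], [0, 0.6, 0, 0], [0, 0.7, 0, 0], [0, 0.8, 0, 0], [0, 0.8, 0, 0], [0, 0.8, 0, 0]]])

```text
time: 18.2
tcp_pos: [503.0, 153.1, 106.5]
eef_rot: [-0.0, -0.001, 1.0, -0.001]
ft_force: [0.8, -6.5, 0.5]
grip_width: 36.4
finger_force: 3.2
```

Emit:
send_rows(steps=[[[0, 0.1, 0, 0], [0, 0.2, 0, 0], [0, 0.3, 0, 0], [0, 0.4, 0, 0], [0, 0.5, 0, 0], [0, 0.5, 0, 0], [0, 0.5, 0, 0], [0, 0.5, 0, 0], [0, 0.5, 0, 0], [0, 0.5, 0, 0]]])

```text
time: 19.2
tcp_pos: [503.0, 153.1, 106.5]
eef_rot: [-0.0, -0.001, 1.0, -0.002]
ft_force: [1.7, -7.9, 1.4]
grip_width: 36.5
finger_force: 3.5
```

Emit:
send_rows(steps=[[[0, 0.1, 0, 0], [0, 0.2, 0, 0], [0, 0.3, 0, 0], [0, 0.4, 0, 0], [0, 0.4, 0, 0], [0, 0.4, 0, 0], [0, 0.4, 0, 0], [0, 0.4, 0, 0], [0, 0.4, 0, 0], [0, 0.4, 0, 0]]])

```text
time: 20.2
tcp_pos: [503.0, 153.2, 106.5]
eef_rot: [-0.0, -0.001, 1.0, -0.002]
ft_force: [1.4, -7.7, -0.1]
grip_width: 36.4
finger_force: 3.8
```

```bash
python3 - <<'E'
from h import *
from station import robot
for i in range(4):
    s=robot.read_state();print(s["ft_force"].round(2),s["tcp_pos"].round(2),s["time"]);cams.get_image("top")
E
```

```text
[ 1.42 -7.72 -0.11] [502.97 153.18 106.53] 20.2
[ 1.21 -7.36  0.85] [502.98 153.2  106.53] 20.25
[ 1.25 -7.08  0.62] [502.98 153.17 106.53] 20.3
[ 0.85 -7.77  1.76] [502.97 153.16 106.51] 20.35
```

Emit:
send_rows(steps=[[[0, 0.2, 0, 0], [0, 0.4, 0, 0], [0, 0.6, 0, 0], [0, 0.6, 0, 0], [0, 0.6, 0, 0], [0, 0.6, 0, 0], [0, 0.6, 0, 0], [0, 0.6, 0, 0], [0, 0.6, 0, 0], [0, 0.6, 0, 0]]])

```text
time: 21.4
tcp_pos: [503.0, 153.2, 106.5]
eef_rot: [-0.0, -0.0, 1.0, -0.002]
ft_force: [2.6, -8.2, 1.3]
grip_width: 36.4
finger_force: 4.1
```

```bash
python3 - <<'E'
from h import *
from station import robot
for i in range(4):
    s=robot.read_state();print(s["ft_force"].round(2),s["tcp_pos"].round(2),s["time"]);cams.get_image("top")
E
```

```text
[ 2.56 -8.2   1.29] [503.   153.2  106.51] 21.4
[ 0.76 -8.65  1.48] [502.99 153.21 106.5 ] 21.45
[ 1.88 -8.85  1.  ] [503.02 153.21 106.54] 21.5
[ 2.38 -8.65  1.  ] [502.97 153.23 106.48] 21.55
```

Emit:
send_rows(steps=[[[0, 0.1, 0, 0], [0, 0.2, 0, 0], [0, 0.2, 0, 0], [0, 0.2, 0, 0], [0, 0.2, 0, 0], [0, 0.2, 0, 0], [0, 0.2, 0, 0], [0, 0.2, 0, 0], [0, 0.2, 0, 0], [0, 0.2, 0, 0]]])

```text
time: 22.6
tcp_pos: [503.0, 153.3, 106.5]
eef_rot: [-0.0, -0.0, 1.0, -0.002]
ft_force: [1.9, -8.5, 1.2]
grip_width: 36.6
finger_force: 4.3
```

Emit:
send_rows(steps=[[[0, -1, 0, 0], [0, -2, 0, 0], [0, -4, 0, 0], [0, -6, 0, 0], [0, -9, 0, 0], [0, -12, 0, 0], [0, -16, 0, 0], [0, -20, 0, 0], [0, -24, 0, 0], [0, -27, 0, 0]]])

```text
time: 23.6
tcp_pos: [502.6, 129.6, 106.7]
eef_rot: [-0.0, -0.001, 1.0, 0.0]
ft_force: [0.1, -0.1, -0.2]
grip_width: 36.3
finger_force: 0.0
```

Emit:
send_rows(steps=[[[0, -0.5, 0, 0], [0, -1, 0, 0], [0, -1.5, 0, 0], [0, -2, 0, 0], [0, -2.5, 0, 0], [0, -3, 0, 0], [0, -3.5, 0, 0], [0, -4, 0, 0], [0, -4.5, 0, 0], [0, -4.9, 0, 0]]])

```text
time: 24.6
tcp_pos: [502.4, 126.0, 106.6]
eef_rot: [-0.0, -0.002, 1.0, 0.001]
ft_force: [0.5, 2.9, -1.3]
grip_width: 36.4
finger_force: 1.4
```

Emit:
send_rows(steps=[[[0, -0.4, 0, 0], [0, -0.8, 0, 0], [0, -1.2, 0, 0], [0, -1.6, 0, 0], [0, -2, 0, 0], [0, -2.4, 0, 0], [0, -2.8, 0, 0], [0, -3.2, 0, 0], [0, -3.6, 0, 0], [0, -4, 0, 0]]])

```text
time: 25.6
tcp_pos: [502.3, 120.2, 106.6]
eef_rot: [-0.0, -0.002, 1.0, -0.001]
ft_force: [0.3, 0.3, -0.9]
grip_width: 36.5
finger_force: 0.0
```

Emit:
send_rows(steps=[[[0, 0, 0, 0], [0, 0, 0, 0], [0, 0, 0, 0], [0, -0.6, 0, 0], [0, -1.2, 0, 0], [0, -1.8, 0, 0], [0, -2.4, 0, 0], [0, -3, 0, 0], [0, -3.6, 0, 0], [0, -4, 0, 0]]])

```text
time: 26.6
tcp_pos: [502.6, 116.9, 106.6]
eef_rot: [-0.0, -0.002, 1.0, -0.0]
ft_force: [-0.3, 0.3, -0.4]
grip_width: 36.1
finger_force: 0.0
```

Emit:
send_rows(steps=[[[0, -0.4, 0, 0], [0, -0.8, 0, 0], [0, -1.2, 0, 0], [0, -1.6, 0, 0], [0, -2, 0, 0], [0, -2.4, 0, 0], [0, -2.8, 0, 0], [0, -3.2, 0, 0], [0, -3.6, 0, 0], [0, -4, 0, 0]]])

```text
time: 27.6
tcp_pos: [502.4, 114.3, 106.7]
eef_rot: [-0.0, -0.002, 1.0, 0.001]
ft_force: [-1.4, 5.5, -1.3]
grip_width: 36.6
finger_force: 2.7
```

Emit:
send_rows(steps=[[[0, -0.4, 0, 0], [0, -0.8, 0, 0], [0, -1.2, 0, 0], [0, -1.6, 0, 0], [0, -2, 0, 0], [0, -2.3, 0, 0], [0, -2.6, 0, 0], [0, -2.8, 0, 0], [0, -3, 0, 0], [0, -3, 0, 0]]])

```text
time: 28.6
tcp_pos: [502.6, 109.8, 106.7]
eef_rot: [0.0, -0.002, 1.0, -0.0]
ft_force: [-0.1, -0.7, 0.6]
grip_width: 36.5
finger_force: 0.0
```

Emit:
send_rows(steps=[[[0, 0, 0, 0], [0, 0, 0, 0], [0, -0.6, 0, 0], [0, -1.2, 0, 0], [0, -1.8, 0, 0], [0, -2.4, 0, 0], [0, -3, 0, 0], [0, -3.6, 0, 0], [0, -4.2, 0, 0], [0, -4.6, 0, 0]]])

```text
time: 29.6
tcp_pos: [502.6, 106.3, 106.6]
eef_rot: [0.0, -0.002, 1.0, 0.001]
ft_force: [-0.3, 2.8, -0.5]
grip_width: 36.3
finger_force: 1.3
```

Emit:
send_rows(steps=[[[0, -0.4, 0, 0], [0, -0.8, 0, 0], [0, -1.2, 0, 0], [0, -1.6, 0, 0], [0, -2, 0, 0], [0, -2.4, 0, 0], [0, -2.8, 0, 0], [0, -3.1, 0, 0], [0, -3.4, 0, 0], [0, -3.4, 0, 0]]])

```text
time: 30.6
tcp_pos: [502.5, 103.0, 106.6]
eef_rot: [-0.0, -0.002, 1.0, 0.001]
ft_force: [-0.0, 2.8, -1.2]
grip_width: 36.0
finger_force: 1.8
```

Emit:
send_rows(steps=[[[0, -0.2, 0, 0], [0, -0.4, 0, 0], [0, -0.6, 0, 0], [0, -0.8, 0, 0], [0, -1, 0, 0], [0, -1, 0, 0], [0, -1, 0, 0], [0, -1, 0, 0], [0, -1, 0, 0], [0, -1, 0, 0]]])

```text
time: 31.6
tcp_pos: [502.6, 101.0, 106.6]
eef_rot: [-0.0, -0.002, 1.0, -0.0]
ft_force: [-0.1, 0.3, -0.4]
grip_width: 36.5
finger_force: 0.0
```

Emit:
send_rows(steps=[[[0, -0.6, 0, 0], [0, -1.2, 0, 0], [0, -1.8, 0, 0], [0, -2.4, 0, 0], [0, -3, 0, 0], [0, -3.6, 0, 0], [0, -4.2, 0, 0], [0, -4.6, 0, 0], [0, -5, 0, 0], [0, -5.4, 0, 0]]])

```text
time: 32.6
tcp_pos: [502.7, 96.9, 106.7]
eef_rot: [0.0, -0.002, 1.0, 0.001]
ft_force: [0.4, 5.6, -1.9]
grip_width: 36.4
finger_force: 2.4
```

Emit:
send_rows(steps=[[[0, -0.4, 0, 0], [0, -0.8, 0, 0], [0, -1.2, 0, 0], [0, -1.6, 0, 0], [0, -2, 0, 0], [0, -2.3, 0, 0], [0, -2.6, 0, 0], [0, -2.6, 0, 0], [0, -2.6, 0, 0], [0, -2.6, 0, 0]]])

```text
time: 33.6
tcp_pos: [502.5, 91.3, 106.6]
eef_rot: [-0.0, -0.001, 1.0, -0.001]
ft_force: [0.1, -0.5, 0.3]
grip_width: 36.2
finger_force: 0.0
```

Emit:
send_rows(steps=[[[0, 3, 0, 0], [0, 6, 0, 0], [0, 8, 0, 0], [0, 8, 0, 0], [0, 8, 10, 0], [0, 8, 20, 0], [0, 8, 40, 0], [0, 8, 60, 0], [0, 8, 80, 0], [0, 8, 100, 0]]])

```text
time: 34.6
tcp_pos: [502.7, 100.9, 208.6]
eef_rot: [0.001, -0.002, 1.0, 0.0]
ft_force: [-1.0, 0.5, -0.1]
grip_width: 36.4
finger_force: 0.0
```

Emit:
send_rows(steps=[[[0, -20, 10, 0], [10, -40, 10, 0], [25, -60, 10, 0], [45, -70, 10, 0], [65, -70, 10, 0], [85, -70, 10, 0], [105, -70, 10, 0], [116, -70, 10, 0], [122, -70, 10, 0], [124, -70, 10, 0]]], hand=0, force=10)

```text
time: 35.6
tcp_pos: [626.8, 30.9, 217.1]
eef_rot: [0.0, -0.002, 1.0, -0.0]
ft_force: [0.4, -0.9, 0.1]
grip_width: 0.1
finger_force: 0.0
```

```bash
python3 - <<'E'
from h import *
from station import robot
s=robot.read_state();print({k:np.round(s[k],3) for k in("time","tcp_pos","eef_rot","ft_force","grip_width")})
I,d=cams.get_image("scene");T,_=cams.get_image("top")
O=((5,150,120),(15,255,255));print(blob(T,*O,(285,245,320,280)),blob(I,*O,(235,185,280,220)),blob(I,(0,140,90),(4,255,255),(300,180,335,215)))
print(tri((321.3,193.2),(332.8,209.2)))
a=cv2.resize(I[110:250,210:350],None,fx=4,fy=4)
cv2.imwrite("pics/c3.png",a[:,:,::-1])
E
```

```text
{'time': np.float64(35.6), 'tcp_pos': array([626.83 ,  30.886, 217.133]), 'eef_rot': array([ 0.   , -0.002,  1.   , -0.   ]), 'ft_force': array([ 0.358, -0.859,  0.112]), 'grip_width': np.float64(0.099)}
[(array([302.48, 261.9 ]), [300, 258, 6, 9, 42])] [(array([252.68, 200.64]), [248, 192, 10, 18, 148])] [(array([321.33, 193.29]), [318, 190, 8, 8, 51])]
[626.75675617  31.05418778 102.87941397]
```

View pics/c3.png

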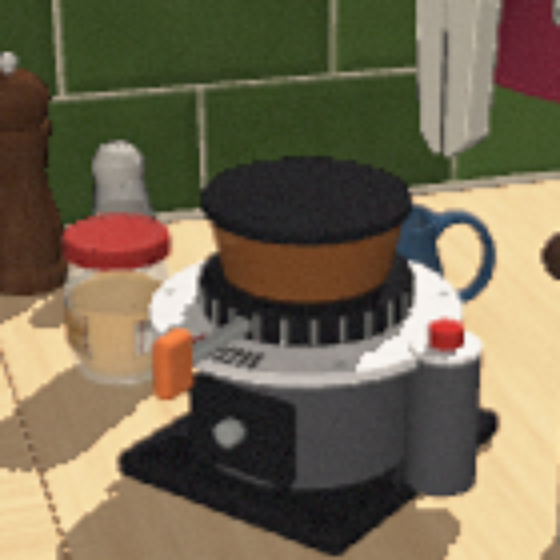

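The paddle is back at (302.5,262), the notch where it started. From the start contact (113) to the hard stop (153.1) it travelled 40 mm, or 0.35 rad, which is notch 4. The closed fingers are above the pin, so I'm pressing it now.

Emit:
send_rows(steps=[[[0, 0, -20, 0], [0, 0, -40, 0], [0, 0, -60, 0], [0, 0, -75, 0], [0, 0, -84, 0], [0, 0, -89, 0], [0, 0, -91, 0], [0, 0, -92, 0], [0, 0, -92, 0], [0, 0, -92, 0]]])

```text
time: 36.7
tcp_pos: [626.9, 31.0, 125.3]
eef_rot: [0.001, -0.002, 1.0, 0.0]
ft_force: [-0.4, -0.5, -0.0]
grip_width: 0.4
finger_force: 0.0
```

Emit:
send_rows(steps=[[[0, 0, -1, 0], [0, 0, -2, 0], [0, 0, -3, 0], [0, 0, -4, 0], [0, 0, -5, 0], [0, 0, -6, 0], [0, 0, -7, 0], [0, 0, -8, 0], [0, 0, -8, 0], [0, 0, -8, 0]]])

```text
time: 37.7
tcp_pos: [626.7, 31.0, 116.5]
eef_rot: [0.0, -0.002, 1.0, -0.0]
ft_force: [-0.6, -0.4, 1.0]
grip_width: 0.8
finger_force: 0.8
```

Emit:
send_rows(steps=[[[0, 0, -0.5, 0], [0, 0, -1, 0], [0, 0, -1.5, 0], [0, 0, -2, 0], [0, 0, -2, 0], [0, 0, -2, 0], [0, 0, -2, 0], [0, 0, -2, 0], [0, 0, -2, 0], [0, 0, -2, 0]]])

```text
time: 38.7
tcp_pos: [626.7, 31.0, 114.6]
eef_rot: [0.0, -0.002, 1.0, -0.0]
ft_force: [-0.3, 0.9, 1.2]
grip_width: -0.0
finger_force: 0.9
```

Emit:
send_rows(steps=[[[0, 0, -0.3, 0], [0, 0, -0.6, 0], [0, 0, -0.9, 0], [0, 0, -1.2, 0], [0, 0, -1.2, 0], [0, 0, -1.2, 0], [0, 0, -1.2, 0], [0, 0, -1.2, 0], [0, 0, -1.2, 0], [0, 0, -1.2, 0]]])

```text
time: 39.7
tcp_pos: [626.7, 31.0, 114.4]
eef_rot: [0.0, -0.002, 1.0, -0.0]
ft_force: [-0.6, -0.2, 6.7]
grip_width: 0.4
finger_force: 3.4
```

Reached the stop at 114.4, which is full travel. I'll press slightly more to confirm, then lift away.

Emit:
send_rows(steps=[[[0, 0, -0.3, 0], [0, 0, -0.6, 0], [0, 0, -0.9, 0], [0, 0, -1, 0], [0, 0, -1, 0], [0, 0, -1, 0], [0, 0, -1, 0], [0, 0, -1, 0], [0, 0, -1, 0], [0, 0, -1, 0]]])

```text
time: 40.7
tcp_pos: [626.7, 31.0, 114.3]
eef_rot: [0.0, -0.002, 1.0, -0.0]
ft_force: [-2.4, 0.4, 10.6]
grip_width: 0.2
finger_force: 5.5
```

Emit:
send_rows(steps=[[[0, 0, 2, 0], [0, 0, 6, 0], [0, 0, 14, 0], [0, 0, 28, 0], [0, 0, 45, 0], [0, 0, 65, 0], [0, 0, 85, 0], [0, 0, 100, 0], [0, 0, 110, 0], [0, 0, 115, 0]]])

```text
time: 41.7
tcp_pos: [627.0, 31.1, 229.0]
eef_rot: [0.001, -0.002, 1.0, 0.0]
ft_force: [-0.3, -0.2, 0.8]
grip_width: 0.6
finger_force: 0.0
```

```bash
python3 - <<'E'
from h import *
from station import robot
s=robot.read_state();print(s["time"],s["tcp_pos"],s["ft_force"])
I,d=cams.get_image("scene");T,_=cams.get_image("top")
O=((5,150,120),(15,255,255));print(blob(T,*O,(285,245,320,280)),blob(I,*O,(235,185,280,220)),blob(I,(0,140,90),(4,255,255),(300,180,335,215)))
cv2.imwrite("pics/c4.png",cv2.resize(I[110:270,200:400],None,fx=4,fy=3.75)[:,:,::-1])
E
```

```text
41.7 [627.03091574  31.10692556 229.04717793] [-0.28253909 -0.22645161  0.8299595 ]
[(array([302.6, 261.9]), [300, 258, 6, 9, 42])] [(array([252.68, 200.64]), [248, 192, 10, 18, 148])] [(array([321.17, 195.09]), [318, 194, 8, 4, 23])]
```

View pics/c4.png

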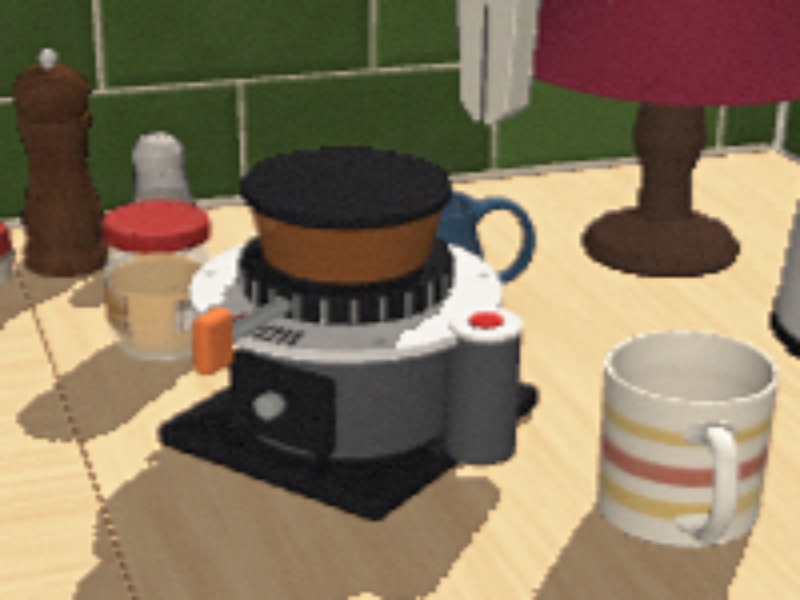

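The pin at crop (487,321) is now nearly flush with its boss. The lever has not moved, the mug, jar and jug stand undisturbed, and the gripper is clear.

```bash
python3 -c "
from station import sign_off
print(sign_off())"
```

```text
the job is handed in; nothing more can be done
None
```

The grinder is set to grind size four: I held the lever against its stop at about 9 N and clicked it forward four notches. The lock pin is fully down, the mug, jar and jug were not touched, and the job was handed in at about 42 s.

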